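Squeeze and slide off a filter housing cover

TASK

Open the white air filter housing for a filter change: squeeze the two orange snap tabs together to unlatch the blue cover and, keeping them squeezed, slide the cover along towards the grey hose stubs until you feel it meet the rubber buffer, without ramming or forcing it, then lift it straight off. Lay it gently, tabs up, in the middle of the light grey mat and let go; leave the notebook, bottle, timer and marker where they are.

Things in the scene. Friction and masses are not known exactly. Their poses are not given: they have to be found in the camera images.
- housing: White open-topped box, 156 (x) x 130 (y) x 62 mm high, fixed, a grey frame on its rim (top at 66 mm), 6 mm walls, pleated paper filter inside (top at 34 mm). Origin: centre of its underside; z up, x along its length towards the end with two grey hose stubs (30 mm long, z = 30), which is the farther from the robot. The cover slides on side ledges at z = 56 between the walls, with 2.5 mm of play to each side in y.
- buffer (a joint): Compression of the sprung black rubber buffer on the grey frame's +x bar: 0 free, 0.001 m per 6 N pushed, 0.005 is rammed. It stops the sliding cover after 7 to 17 mm: the frame is set differently each time and its place is not reported. The frame's four lips (z 61.5 to 66) hold the cover's side lugs down, 1.5 mm above them, until the last 2.5 mm before the buffer; only there can the cover be lifted.
- catches (a point): Point midway between two catch blocks inside the housing, at (-1, 0, 50) mm in its frame. Each block (x -1 to 7, |y| 29 to 51, z 44 to 56) stands 1 mm in front (+x) of a tab's hook and overlaps it by 5 mm in y, so that the cover cannot slide to +x before both tabs are squeezed. A cover that stops after about 1 mm is still latched.
- cover: Loose blue cover, 110 to 170 g: plate 126 (x) x 96 (y) x 4 mm, four lugs to |y| 56.5 (|x| 28 to 48), two cross ribs below, two tabs above its centre. Origin: its centre, level with the ribs' lower edges, on which it stands when laid down; plate z = 14 to 18 mm, tab tops z = 54. Home, its origin is at (-8, 0, 42) mm in the housing's frame, axes alike (plate top 60 mm above the worktop).
- tab_left (a joint): Travel of the orange snap tab on the cover's +y side: 0 sprung out (latched), 0.009 m fully squeezed in, against a stop. Free of its catch from about 0.005 when the cover lies centred, up to 0.0075 when it lies to one side. The spring needs 5 N to start and 9.5 N at the stop.
- tab_right (a joint): The same for the orange tab on the cover's -y side.
- tab_left_pad (a point): Middle of the outer ribbed face of the +y tab: an upright orange plate 22 (x) x 5 (y) x 36 mm high on the cover. The point is 24 mm above the cover's plate, 12 mm below the tab's top, and moves with the tab. Home, it lies at (-8, 26, 84) mm in the housing's frame. The two outer faces are 52 mm apart, 34 mm when fully squeezed.
- tab_right_pad (a point): The same point on the -y tab, at (-8, -26, 84) mm in the housing's frame.
- mat: Flat light grey bench mat, 200 (x) x 180 (y) x 4 mm, fixed, to the left or to the right of the housing. Origin: centre of its underside.
- notebook: Dark blue hard-cover notebook, 210 x 150 x 16 mm, lying at the right. Leave alone. Origin: centre of its underside. A wall-cabinet door stands open above it: solid, 20 mm thick, upright, its lower edge 654 mm above the worktop, running from x 197, y -223 mm to x 660, y -272 mm (world). An arm coming from the right must pass below it or fold back.
- bottle: White reagent bottle with a red cap, 56 mm across, 100 mm high, standing at the back. Leave alone. Origin: centre of its underside.
- timer: Square white bench timer, 66 x 66 x 18 mm, lying at the back. Leave alone. Origin: centre of its underside.
- marker: White marker with a red cap, 135 mm long, 15 mm thick, lying at the back, to the right. Leave alone. Origin: centre of its underside.

How it is judged:
By the outcome, as a careful person would: the job done as asked, in the order asked, and still so for the second after the job is handed in, with the robot touching nothing.
It also fails if it takes over 45 s, if anything falls off the work surface, if the arm or the gripper's body presses on something with over 40 N, if the wrist force passes 120 N, or if a joint passes its speed limit or range.

ROBOT

A 7-joint arm with a two-finger parallel gripper is mounted at the origin on a cart in front of the work surface, level with it; the furniture and walls round the work are solid. World frame = base frame: x ahead of the robot, y to its left, z up, the work surface at z = 0. Lengths are in mm, angles in degrees, forces in N, time in s.
With the tool pointing down it reaches from about 400 to 850 mm from the base axis. Payload 4.4 kg.
Tool frame: the origin (TCP) lies at the very end of the fingers, on their centre line; the grasp point (between the pads) lies 19 mm behind it; z points along the fingers, y is the line along which they close (so a half turn about z gives the same grasp; the last joint's range is limited). The gripper opens to 94 mm and grips with 3 to 60 N. Pads are 16 mm wide; open, the fingers measure 119 mm over their backs; the gripper's body (75 mm by 177 mm) begins 78 mm behind the grasp point.
Start: joints at [-74.76, 36.005, 2.206, 86.941, -1.547, 57.084, -1.146], TCP at [211.71, 614.571, 205.478] pointing down, gripper open.
Joint ranges: [-175.42, 175.42], [-21.48, 121.26], [-71.46, 75.88], [10.55, 141.38], [-63.04, 243.04], [13.31, 113.54], [-168.57, 168.57]. Speed limits (degrees/s): [147.25, 147.25, 180, 180, 180, 180, 180].

INTERFACE

Orientations are given as a 3x3 rotation matrix whose columns are the frame's x, y, z axes.
In Python, from workcell import * gives the robot as it stands.
- The arm moves only by the tool send_rows, never from a script. Its argument "deltas" is a list of rows, each an object with "slide": the shift along the tool's x, y, z as a fraction of full scale, a list of three; "rot": the turn, a rotation vector about the tool's x, y, z as a fraction of full scale, a list of three. A call has exactly 5 rows; each row shifts and turns the commanded pose from where the row before left it, along the tool's axes as they then stand; what a row does not reach is not made up. Full scale, the value 1, is 0.04 m for a shift and 0.08 rad for a turn. A row lasts 1/12 s, in which the tool goes at most 41.7 mm and 7.16 degrees, less where a joint would pass 70% of its speed; a pose out of reach is approached as far as the arm can. A call with a number of a shift or a turn outside -1 to 1 is refused whole. A call with a gripper value outside its range is refused whole. "gripper" is the gripper command: -1 is shut, 1 is fully open, values between are in proportion, set as the call begins (left out, the last holds). The fingers move at their own pace and stop on an object; "newtons" is the grip in N (left out, the last holds). Time passes only in rows, so rows that do not move let the fingers close, or fill a call up. It gives the time, the measured TCP pose, the force, the opening and the grip force at its end, in the units of the state.
- get_state(): the state, without advancing time (a new reading comes with each control period).
- camera(name): name is "scene" or "top" or "wrist"; returns a dict with "image" (480x640x3 uint8, blue, green, red), "mtx" (3x3 intrinsics, pixels), "extrinsics" (4x4, takes a point from world to camera coordinates). Camera axes: x right, y up, looking along -z (the intrinsics and any distortion apply to the point x, -y, -z); pixel columns grow to the right and rows downward; lengths in mm; the calibration is good to about 2 mm. A picture is of the moment at which its call begins. There is no depth.
- hand_in(): hands the job in; it is judged then, once.
The state is a dict: "time_s": time; "joint_pos": joint angles; "joint_vel": joint speeds; "joint_torque": joint torques, N m; "eef_pos": TCP position; "ee_rot": TCP orientation; "wrist_force": force on the tool from outside, world axes, zero at the start; "torque": the same for the moment, N m; "width": finger opening in mm; "grasp_force": force on a finger pad.
Only numpy, scipy, OpenCV 4.12 (cv2) and the standard library are available. Lean on these libraries where they do the work, as an engineer would, in place of code of your own. Each camera call takes 0.05 s, during which the arm holds its last target. There are 200 camera calls.

## Working session

There is one attempt and no reset: what is moved stays moved. The work goes in short steps, Python scripts to look and compute and a tool call to move; the robot and the scene stay as the last step left them, time stands still between calls to the robot, and variables do not carry over. Pictures are saved under pics/ and viewed, at most 10 in all, crops included, and the job is handed in when it is done.

Besides the shell and the picture viewer there is one more tool, called by a JSON object that holds its "op" and its "data", one argument or row to a line. send_rows: Moves the arm, as the interface text tells. Its arguments: {"type":"object","properties":{"deltas":{"type":"array","items":{"type":"object","properties":{"slide":{"type":"array","items":{"type":"number"}},"rot":{"type":"array","items":{"type":"number"}}}}},"gripper":{"type":"number"},"newtons":{"type":"number"}},"required":["deltas"]}

```bash
mkdir -p pics; ls; python3 - <<'E'
from workcell import *
import cv2,numpy as np
s=get_state();print({k:np.round(v,3).tolist() for k,v in s.items()})
ims=[]
for n in("scene","top","wrist"):
    c=camera(n);cv2.imwrite(f"pics/{n}0.png",c["image"]);print(n,c["mtx"].tolist(),np.round(c["extrinsics"],3).tolist(),[k for k in c]);ims.append(c["image"])
E
```

```text
pics
{'time_s': 0.0, 'joint_pos': [-74.76, 36.058, 2.204, 86.995, -1.547, 57.083, -1.145], 'joint_vel': [0.071, -0.009, -0.028, -0.096, -0.084, -0.093, 0.124], 'joint_torque': [0.0, -54.973, 1.144, -18.664, -0.052, 0.023, 0.0], 'eef_pos': [211.507, 613.93, 204.567], 'ee_rot': [[-0.945, 0.326, -0.001], [0.326, 0.945, -0.002], [-0.0, -0.002, -1.0]], 'wrist_force': [-0.233, 0.92, 0.411], 'torque': [-0.011, -0.016, -0.014], 'grasp_force': 0.0, 'width': 93.997}
scene [[493.98748438284713, 0.0, 312.72269903261935], [0.0, 493.98748438284713, 239.23135907542414], [0.0, 0.0, 1.0]] [[0.913, -0.408, 0.018, -531.39], [0.172, 0.424, 0.889, -176.698], [-0.371, -0.808, 0.457, -861.199], [0.0, 0.0, 0.0, 1.0]] ['image', 'mtx', 'extrinsics']
top [[455.52452454274703, 0.0, 315.3707385219265], [0.0, 455.52452454274703, 239.79486559588426], [0.0, 0.0, 1.0]] [[-0.029, -1.0, 0.006, 24.7], [0.996, -0.028, 0.089, -600.3], [-0.088, 0.008, 0.996, -993.311], [0.0, 0.0, 0.0, 1.0]] ['image', 'mtx', 'extrinsics']
wrist [[383.2519476286531, 0.0, 315.7489924750158], [0.0, 383.2519476286531, 237.92462015821476], [0.0, 0.0, 1.0]] [[0.326, 0.945, -0.002, -649.583], [-0.914, 0.315, -0.255, 26.292], [-0.24, 0.085, 0.967, -390.953], [0.0, 0.0, 0.0, 1.0]] ['image', 'mtx', 'extrinsics']
```

View pics/top0.png

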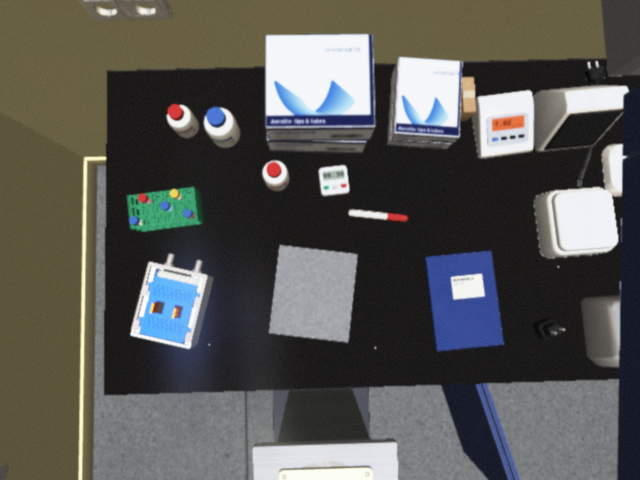

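View pics/scene0.png

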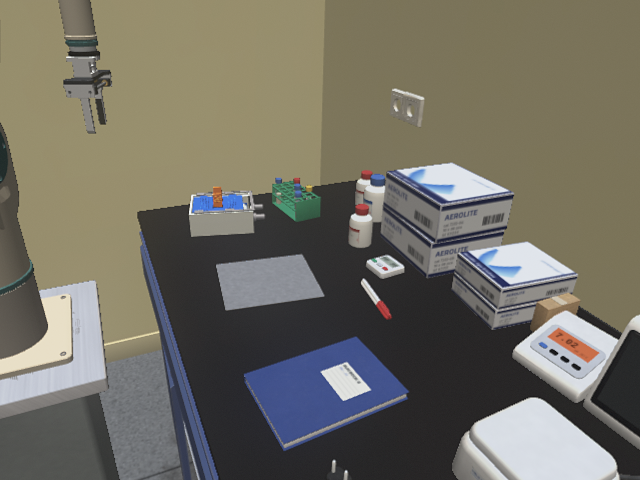

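The top view shows the housing at about (172,305) px with its stubs pointing up (170..197,263), orange tabs at (158,308) and (177,312), and the mat at about (314,293). The scene view agrees with this: the mat lies to the right of the housing and the way between them is clear.

```bash
cat > h.py <<'E'
from workcell import *
import cv2,numpy as np
def ray(c,uv,z):
    K,E=c["mtx"],np.array(c["extrinsics"]);R,t=E[:3,:3],E[:3,3]
    o=-R.T@t;d=np.linalg.inv(K)@[uv[0],uv[1],1];d=R.T@(d*[1,-1,-1])
    return o+d*(z-o[2])/d[2]
def proj(c,p):
    E=np.array(c["extrinsics"]);q=(E[:3,:3]@p+E[:3,3])*[1,-1,-1];q=c["mtx"]@q;return q[:2]/q[2]
def blobs(mask,amin):
    cs,_=cv2.findContours(mask.astype(np.uint8),cv2.RETR_EXTERNAL,cv2.CHAIN_APPROX_NONE)
    return [x for x in cs if cv2.contourArea(x)>=amin]
def rect(c,cnt,z):
    P=np.array([ray(c,p[0],z)[:2] for p in cnt],np.float32)
    return cv2.minAreaRect(P)
def masks(im):
    h=cv2.cvtColor(im,cv2.COLOR_BGR2HSV);H,S,V=cv2.split(h)
    return dict(blue=(H>95)&(H<118)&(S>120)&(V>170),orange=(H>4)&(H<20)&(S>150)&(V>90),grey=(S<40)&(V>80)&(V<180))
E
python3 - <<'E'
from h import *
c=camera("top");m=masks(c["image"])
roi=np.zeros((480,640),bool);roi[230:360,115:370]=1
k=np.ones((5,5),np.uint8)
for n,z,a in(("blue",60,500),("orange",96,15),("grey",4,3000)):
    mm=(m[n]&roi).astype(np.uint8)
    if n!="orange": mm=cv2.morphologyEx(mm,cv2.MORPH_CLOSE,k)
    for b in blobs(mm,a):print(n,cv2.boundingRect(b),rect(c,b,z))
c=camera("scene");m=masks(c["image"])
roi=np.zeros((480,640),bool);roi[180:310,180:330]=1
for n,z,a in(("blue",60,200),("orange",96,15),("grey",4,2000)):
    for b in blobs(m[n]&roi,a):print("scene",n,cv2.boundingRect(b),rect(c,b,z))
E
```

```text
blue (140, 270, 59, 73) ((464.4804992675781, 324.13665771484375), (108.4842300415039, 137.27825927734375), 75.07823181152344)
orange (152, 304, 6, 8) ((464.27276611328125, 342.00970458984375), (7.510406494140625, 16.02935028076172), 75.87937927246094)
grey (268, 245, 90, 98) ((482.59539794921875, 15.730224609375), (182.61639404296875, 202.70404052734375), 81.7559814453125)
scene blue (192, 194, 51, 18) ((459.5790710449219, 330.45166015625), (96.8578109741211, 126.11477661132812), 77.61054992675781)
scene orange (213, 187, 10, 20) ((449.6744689941406, 283.2960510253906), (126.58972930908203, 19.31863021850586), 77.90878295898438)
scene grey (216, 254, 109, 56) ((482.5330810546875, 14.234703063964844), (184.40219116210938, 200.1386260986328), 81.62287902832031)
```

{"op": "send_rows", "data": {
  "deltas": [
    {"slide":[-0.5,-0.3,0]},
    {"slide":[-0.8,-0.46,0]},
    {"slide":[-0.8,-0.46,0]},
    {"slide":[-0.8,-0.46,0]},
    {"slide":[-0.8,-0.46,0]}
  ]
}}

```text
$.deltas[0]: bad value
```

{"op": "send_rows", "data": {
  "deltas": [
    {"slide":[-0.8,-0.46,0]},
    {"slide":[-0.8,-0.46,0]},
    {"slide":[-0.8,-0.46,0]},
    {"slide":[-0.8,-0.46,0]},
    {"slide":[-0.6,-0.4,0]}
  ],
  "gripper": 0.5,
  "newtons": 20
}}

```text
$.deltas[0]: bad value
```

{"op": "send_rows", "data": {
  "deltas": [
    {"slide":[-0.4,-0.2,0],"rot":[0,0,-0.4]},
    {"slide":[0,0,0],"rot":[0,0,-0.4]},
    {"slide":[0,0,0],"rot":[0,0,-0.4]},
    {"slide":[0,0,0]},
    {"slide":[0,0,0]}
  ]
}}

```text
$.deltas[3]: bad value
```

```bash
python3 - <<'E'
from h import *
s=get_state();print({k:np.round(s[k],3).tolist() for k in("time_s","eef_pos","ee_rot","width","wrist_force")})
c=camera("wrist");im=c["image"];cv2.imwrite("pics/w1.png",im);m=masks(im)
for n,z,a in(("blue",60,2000),("orange",96,60)):
    mm=cv2.morphologyEx(m[n].astype(np.uint8),cv2.MORPH_CLOSE,np.ones((5,5),np.uint8))
    for b in blobs(mm,a):print(n,cv2.boundingRect(b),rect(c,b,z))
E
```

```text
{'time_s': 0.25, 'eef_pos': [211.609, 614.283, 205.056], 'ee_rot': [[-0.945, 0.326, -0.0], [0.326, 0.945, -0.001], [-0.0, -0.001, -1.0]], 'width': 94.11, 'wrist_force': [-0.309, -0.258, -0.493]}
orange (283, 448, 357, 21) ((454.2783508300781, 672.40576171875), (327.65887451171875, 21.70712661743164), 71.5850830078125)
orange (552, 354, 28, 75) ((414.54052734375, 774.4921264648438), (21.913774490356445, 76.08190155029297), 76.5257339477539)
orange (53, 354, 30, 75) ((273.8628234863281, 364.64532470703125), (23.686676025390625, 76.40939331054688), 65.26375579833984)
orange (533, 350, 19, 16) ((375.09063720703125, 762.7450561523438), (15.334798812866211, 14.117429733276367), 60.619346618652344)
orange (80, 350, 18, 16) ((249.4761962890625, 397.1897277832031), (14.769219398498535, 14.308408737182617), 71.03238677978516)
```

View pics/w1.png

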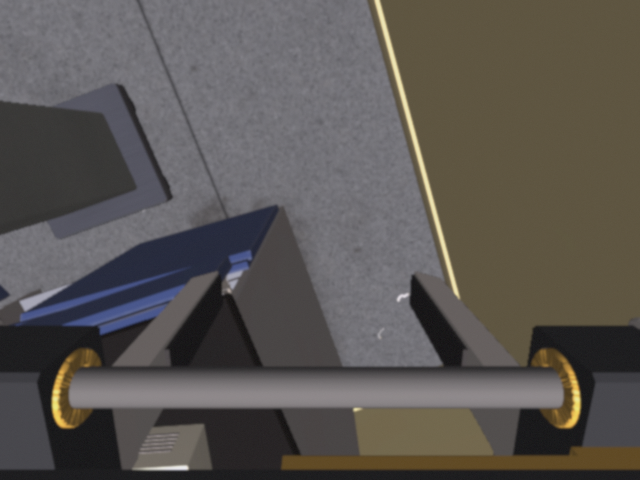

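The rows were refused because "rot" is required in every row. The wrist view still shows only floor and the table edge, with the fingers at about (200,300) and (430,300). I'm resending with "rot" included.

{"op": "send_rows", "data": {
  "deltas": [
    {"slide":[-0.5,-0.3,0],"rot":[0,0,0]},
    {"slide":[-0.8,-0.46,0],"rot":[0,0,0]},
    {"slide":[-0.8,-0.46,0],"rot":[0,0,0]},
    {"slide":[-0.8,-0.46,0],"rot":[0,0,0]},
    {"slide":[-0.8,-0.46,0],"rot":[0,0,0]}
  ]
}}

```text
time_s: 0.72
eef_pos: [324.6, 484.1, 205.5]
ee_rot: [[-0.946, 0.325, 0.0], [0.325, 0.946, 0.0], [-0.0, 0.0, -1.0]]
wrist_force: [-0.3, -0.4, -0.2]
width: 94.2
grasp_force: 0.0
```

{"op": "send_rows", "data": {
  "deltas": [
    {"slide":[-0.8,-0.46,0],"rot":[0,0,0]},
    {"slide":[-0.8,-0.46,0],"rot":[0,0,0]},
    {"slide":[-0.8,-0.46,0],"rot":[0,0,0]},
    {"slide":[-0.8,-0.46,0],"rot":[0,0,0]},
    {"slide":[-0.6,-0.4,0],"rot":[0,0,0]}
  ],
  "gripper": 0.5,
  "newtons": 20
}}

```text
time_s: 1.13
eef_pos: [440.6, 348.4, 205.6]
ee_rot: [[-0.945, 0.328, 0.001], [0.328, 0.945, -0.001], [-0.001, -0.0, -1.0]]
wrist_force: [-0.3, 0.7, 1.5]
width: 70.7
grasp_force: 0.0
```

{"op": "send_rows", "data": {
  "deltas": [
    {"slide":[-0.4,-0.2,0],"rot":[0,0,-0.4]},
    {"slide":[0,0,0],"rot":[0,0,-0.4]},
    {"slide":[0,0,0],"rot":[0,0,-0.4]},
    {"slide":[0,0,0],"rot":[0,0,0]},
    {"slide":[0,0,0],"rot":[0,0,0]}
  ]
}}

```text
time_s: 1.55
eef_pos: [450.8, 338.5, 205.5]
ee_rot: [[-0.972, 0.234, -0.0], [0.234, 0.972, 0.0], [0.0, 0.0, -1.0]]
wrist_force: [0.5, -0.1, -0.2]
width: 70.1
grasp_force: 0.0
```

```bash
python3 - <<'E'
from h import *
s=get_state();print({k:np.round(s[k],3).tolist() for k in("time_s","eef_pos","ee_rot","width","wrist_force")})
c=camera("wrist");im=c["image"];cv2.imwrite("pics/w2.png",im);m=masks(im)
for n,z,a in(("blue",60,2000),("orange",96,60)):
    mm=cv2.morphologyEx(m[n].astype(np.uint8),cv2.MORPH_CLOSE,np.ones((5,5),np.uint8))
    for b in blobs(mm,a):print(n,cv2.boundingRect(b),rect(c,b,z))
E
```

```text
{'time_s': 1.55, 'eef_pos': [450.759, 338.466, 205.493], 'ee_rot': [[-0.972, 0.234, -0.0], [0.234, 0.972, 0.0], [0.0, 0.0, -1.0]], 'width': 70.121, 'wrist_force': [0.471, -0.125, -0.243]}
blue (240, 166, 129, 139) ((459.86004638671875, 326.551513671875), (109.37600708007812, 124.60955047607422), 76.43756103515625)
orange (214, 448, 426, 21) ((679.3463134765625, 389.0180358886719), (392.3457336425781, 22.305980682373047), 76.45984649658203)
orange (480, 350, 33, 79) ((622.259033203125, 461.7030029296875), (82.7626953125, 25.088024139404297), 1.1153453588485718)
orange (119, 350, 34, 79) ((547.7490234375, 151.5611114501953), (25.04485321044922, 82.68721771240234), 61.08897399902344)
orange (272, 227, 8, 26) ((446.6450500488281, 307.8023376464844), (5.431817054748535, 20.174440383911133), 75.03919219970703)
```

View pics/w2.png

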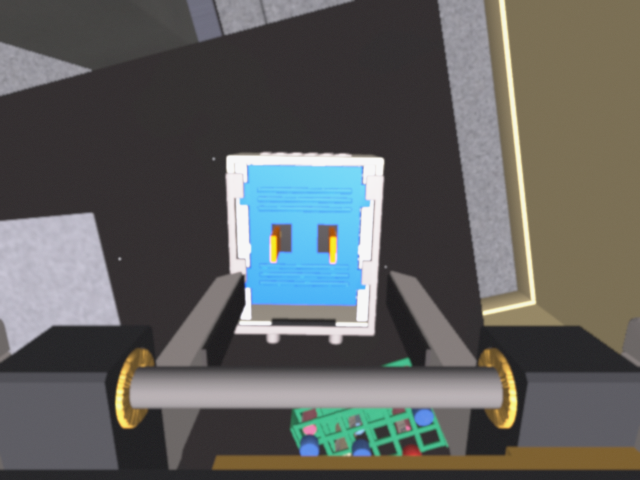

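The wrist view shows the housing centred at about (308,240) px with its stubs at the bottom (far) side, and tab tops at (274,249) and (333,250). Next I'll measure both tab tops.

```bash
python3 - <<'E'
from h import *
c=camera("wrist");im=c["image"]
H,S,V=cv2.split(cv2.cvtColor(im,cv2.COLOR_BGR2HSV))
print([cv2.cvtColor(im,cv2.COLOR_BGR2HSV)[r,x].tolist() for r,x in((250,273),(250,333),(230,273))])
m=(H>9)&(H<30)&(S>150)&(V>200);r=np.zeros_like(m);r[220:275,255:355]=1
C=[]
for b in blobs(m&r,30):
    q=rect(c,b,96);print(cv2.boundingRect(b),q);C.append(np.array(q[0]))
if len(C)==2:
    m=(C[0]+C[1])/2;d=C[0]-C[1];d=d if d[1]>0 else -d
    print(m,np.linalg.norm(d),"ydir deg",np.degrees(np.arctan2(d[1],d[0]))-90)
    s=get_state();R=np.array(s["ee_rot"]);print("tool delta",R.T@(np.r_[m,205]-s["eef_pos"]))
E
```

```text
[[29, 216, 247], [29, 215, 247], [7, 131, 146]]
(329, 236, 7, 26) ((463.9884338378906, 349.07177734375), (4.707940578460693, 20.413536071777344), 76.9612808227539)
(271, 235, 6, 26) ((452.4871520996094, 304.7322082519531), (3.8876564502716064, 20.421905517578125), 74.94656372070312)
[458.23779297 326.9019928 ] 45.80695218926436 ydir deg -14.541523492114962
tool delta [-10.19600193  -9.64832584   0.46474852]
```

{"op": "send_rows", "data": {
  "deltas": [
    {"slide":[-0.25,-0.24,0.2],"rot":[0,0,0.1]},
    {"slide":[0,0,0.5],"rot":[0,0,0]},
    {"slide":[0,0,0.6],"rot":[0,0,0]},
    {"slide":[0,0,0.5],"rot":[0,0,0]},
    {"slide":[0,0,0.2],"rot":[0,0,0]}
  ]
}}

```text
time_s: 2.07
eef_pos: [457.2, 324.6, 122.5]
ee_rot: [[-0.97, 0.242, -0.003], [0.242, 0.97, -0.003], [0.002, -0.004, -1.0]]
wrist_force: [0.1, -0.3, 0.2]
width: 70.4
grasp_force: 0.0
```

```bash
python3 - <<'E'
from h import *
s=get_state();print({k:np.round(s[k],3).tolist() for k in("time_s","eef_pos","ee_rot","width","wrist_force")})
c=camera("wrist");im=c["image"];cv2.imwrite("pics/w3.png",im)
H,S,V=cv2.split(cv2.cvtColor(im,cv2.COLOR_BGR2HSV))
m=(H>9)&(H<32)&(S>150)&(V>200);m[430:]=0;m[:,:200]=0;m[:,440:]=0
C=[]
for b in blobs(m,40):
    q=rect(c,b,96);print(cv2.boundingRect(b),q);C.append(np.array(q[0]))
if len(C)==2:
    m=(C[0]+C[1])/2;d=C[0]-C[1];d=d if d[1]>0 else -d
    print(m,np.linalg.norm(d),"ydir deg",np.degrees(np.arctan2(d[1],d[0]))-90)
    R=np.array(s["ee_rot"]);print("tool delta",R.T@(np.r_[m,66]-s["eef_pos"]))
E
```

```text
{'time_s': 2.067, 'eef_pos': [457.168, 324.555, 122.491], 'ee_rot': [[-0.97, 0.242, -0.003], [0.242, 0.97, -0.003], [0.002, -0.004, -1.0]], 'width': 70.365, 'wrist_force': [0.104, -0.327, 0.181]}
(356, 256, 8, 35) ((463.9608154296875, 348.9969787597656), (3.9808855056762695, 20.481576919555664), 77.48779296875)
(275, 255, 8, 36) ((452.6082458496094, 304.4460144042969), (3.97821307182312, 21.08778953552246), 74.69984436035156)
[458.28453064 326.72149658] 45.97465890110293 ydir deg -14.295979985296611
tool delta [-0.6984079   2.61009288 56.47894436]
```

View pics/w3.png

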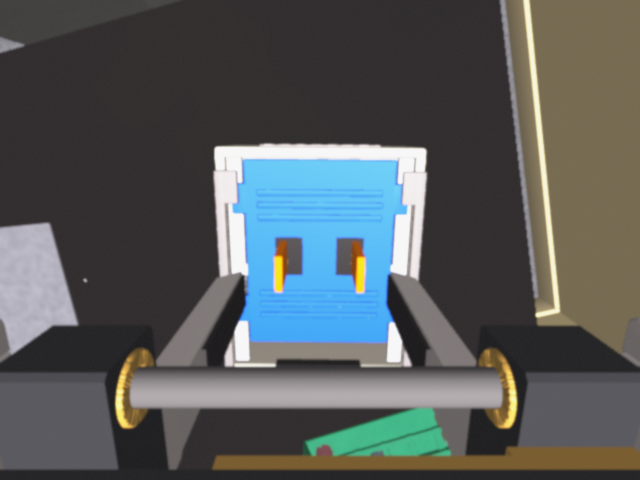

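The wrist view from closer by shows the tabs at (280,268) and (360,268), inside the open fingers. I'll descend the remaining 56 mm.

{"op": "send_rows", "data": {
  "deltas": [
    {"slide":[0,0.03,0.3],"rot":[0,0,0]},
    {"slide":[0,0,0.5],"rot":[0,0,0]},
    {"slide":[0,0,0.4],"rot":[0,0,0]},
    {"slide":[0,0,0],"rot":[0,0,0]},
    {"slide":[0,0,0],"rot":[0,0,0]}
  ]
}}

```text
time_s: 2.53
eef_pos: [458.7, 327.6, 77.6]
ee_rot: [[-0.97, 0.242, -0.0], [0.242, 0.97, -0.001], [0.0, -0.001, -1.0]]
wrist_force: [0.2, 0.0, -0.5]
width: 70.5
grasp_force: 0.0
```

{"op": "send_rows", "data": {
  "deltas": [
    {"slide":[0,-0.02,0.15],"rot":[0,0,0]},
    {"slide":[0,0,0.14],"rot":[0,0,0]},
    {"slide":[0,0,0],"rot":[0,0,0]},
    {"slide":[0,0,0],"rot":[0,0,0]},
    {"slide":[0,0,0],"rot":[0,0,0]}
  ]
}}

```text
time_s: 2.95
eef_pos: [458.5, 327.3, 66.2]
ee_rot: [[-0.97, 0.241, 0.0], [0.241, 0.97, 0.0], [-0.0, 0.0, -1.0]]
wrist_force: [-0.4, -1.2, 0.6]
width: 70.3
grasp_force: 0.0
```

{"op": "send_rows", "data": {
  "deltas": [
    {"slide":[0,0,0],"rot":[0,0,0]},
    {"slide":[0,0,0],"rot":[0,0,0]},
    {"slide":[0,0,0],"rot":[0,0,0]},
    {"slide":[0,0,0],"rot":[0,0,0]},
    {"slide":[0,0,0],"rot":[0,0,0]}
  ],
  "gripper": -0.1,
  "newtons": 20
}}

```text
time_s: 3.37
eef_pos: [458.5, 327.3, 66.1]
ee_rot: [[-0.97, 0.241, 0.0], [0.241, 0.97, 0.0], [-0.0, 0.0, -1.0]]
wrist_force: [-0.7, 1.6, 2.8]
width: 43.4
grasp_force: 7.1
```

{"op": "send_rows", "data": {
  "deltas": [
    {"slide":[0,0,0],"rot":[0,0,0]},
    {"slide":[0,0,0],"rot":[0,0,0]},
    {"slide":[0,0,0],"rot":[0,0,0]},
    {"slide":[0,0,0],"rot":[0,0,0]},
    {"slide":[0,0,0],"rot":[0,0,0]}
  ],
  "gripper": -0.5,
  "newtons": 25
}}

```text
time_s: 3.78
eef_pos: [458.5, 327.3, 66.3]
ee_rot: [[-0.97, 0.241, 0.0], [0.241, 0.97, 0.0], [-0.0, 0.0, -1.0]]
wrist_force: [-0.3, -0.4, 5.3]
width: 32.5
grasp_force: 25.0
```

{"op": "send_rows", "data": {
  "deltas": [
    {"slide":[0,0,0],"rot":[0,0,0]},
    {"slide":[0,0,0],"rot":[0,0,0]},
    {"slide":[0,0,0],"rot":[0,0,0]},
    {"slide":[0,0,0],"rot":[0,0,0]},
    {"slide":[0,0,0],"rot":[0,0,0]}
  ]
}}

```text
time_s: 4.2
eef_pos: [458.5, 327.3, 66.3]
ee_rot: [[-0.97, 0.242, 0.0], [0.242, 0.97, 0.0], [-0.0, 0.0, -1.0]]
wrist_force: [-0.6, -0.3, 5.2]
width: 32.6
grasp_force: 25.0
```

{"op": "send_rows", "data": {
  "deltas": [
    {"slide":[-0.02,0,-0.01],"rot":[0,0,0]},
    {"slide":[-0.025,0,0],"rot":[0,0,0]},
    {"slide":[-0.025,0,0],"rot":[0,0,0]},
    {"slide":[-0.025,0,0],"rot":[0,0,0]},
    {"slide":[0,0,0],"rot":[0,0,0]}
  ]
}}

```text
time_s: 4.62
eef_pos: [461.7, 326.5, 66.3]
ee_rot: [[-0.97, 0.241, -0.001], [0.241, 0.97, 0.0], [0.001, 0.0, -1.0]]
wrist_force: [-2.6, 0.7, 4.5]
width: 32.9
grasp_force: 25.0
```

{"op": "send_rows", "data": {
  "deltas": [
    {"slide":[-0.02,0,-0.015],"rot":[0,0,0]},
    {"slide":[-0.02,0,0],"rot":[0,0,0]},
    {"slide":[-0.02,0,0],"rot":[0,0,0]},
    {"slide":[0,0,0],"rot":[0,0,0]},
    {"slide":[0,0,0],"rot":[0,0,0]}
  ]
}}

```text
time_s: 5.03
eef_pos: [464.6, 325.2, 66.5]
ee_rot: [[-0.97, 0.242, -0.0], [0.242, 0.97, -0.0], [-0.0, -0.0, -1.0]]
wrist_force: [-0.2, -0.5, -1.1]
width: 32.8
grasp_force: 25.0
```

{"op": "send_rows", "data": {
  "deltas": [
    {"slide":[-0.015,0,0],"rot":[0,0,0]},
    {"slide":[-0.015,0,0],"rot":[0,0,0]},
    {"slide":[-0.01,0,0],"rot":[0,0,0]},
    {"slide":[0,0,0],"rot":[0,0,0]},
    {"slide":[0,0,0],"rot":[0,0,0]}
  ]
}}

```text
time_s: 5.45
eef_pos: [466.0, 325.2, 66.9]
ee_rot: [[-0.97, 0.241, 0.0], [0.241, 0.97, 0.0], [-0.0, 0.0, -1.0]]
wrist_force: [-0.1, 0.9, -0.9]
width: 32.5
grasp_force: 25.0
```

{"op": "send_rows", "data": {
  "deltas": [
    {"slide":[-0.015,0,0],"rot":[0,0,0]},
    {"slide":[-0.015,0,0],"rot":[0,0,0]},
    {"slide":[-0.01,0,0],"rot":[0,0,0]},
    {"slide":[0,0,0],"rot":[0,0,0]},
    {"slide":[0,0,0],"rot":[0,0,0]}
  ]
}}

```text
time_s: 5.87
eef_pos: [467.5, 324.8, 66.8]
ee_rot: [[-0.97, 0.241, -0.0], [0.241, 0.97, -0.0], [0.0, -0.0, -1.0]]
wrist_force: [-0.7, -0.0, -1.1]
width: 32.6
grasp_force: 25.0
```

{"op": "send_rows", "data": {
  "deltas": [
    {"slide":[-0.015,0,0],"rot":[0,0,0]},
    {"slide":[-0.015,0,0],"rot":[0,0,0]},
    {"slide":[-0.01,0,0],"rot":[0,0,0]},
    {"slide":[0,0,0],"rot":[0,0,0]},
    {"slide":[0,0,0],"rot":[0,0,0]}
  ]
}}

```text
time_s: 6.28
eef_pos: [469.0, 324.4, 66.8]
ee_rot: [[-0.97, 0.242, -0.0], [0.242, 0.97, -0.0], [0.0, -0.0, -1.0]]
wrist_force: [0.8, -1.0, -1.2]
width: 32.4
grasp_force: 25.0
```

{"op": "send_rows", "data": {
  "deltas": [
    {"slide":[-0.015,0,0],"rot":[0,0,0]},
    {"slide":[-0.015,0,0],"rot":[0,0,0]},
    {"slide":[-0.01,0,0],"rot":[0,0,0]},
    {"slide":[0,0,0],"rot":[0,0,0]},
    {"slide":[0,0,0],"rot":[0,0,0]}
  ]
}}

```text
time_s: 6.7
eef_pos: [470.6, 324.1, 66.9]
ee_rot: [[-0.97, 0.241, -0.0], [0.241, 0.97, 0.0], [0.0, 0.0, -1.0]]
wrist_force: [0.0, 0.1, -2.0]
width: 32.9
grasp_force: 25.0
```

{"op": "send_rows", "data": {
  "deltas": [
    {"slide":[-0.015,0,0],"rot":[0,0,0]},
    {"slide":[-0.015,0,0],"rot":[0,0,0]},
    {"slide":[-0.01,0,0],"rot":[0,0,0]},
    {"slide":[0,0,0],"rot":[0,0,0]},
    {"slide":[0,0,0],"rot":[0,0,0]}
  ]
}}

```text
time_s: 7.12
eef_pos: [472.2, 323.7, 66.8]
ee_rot: [[-0.97, 0.241, -0.0], [0.241, 0.97, 0.0], [0.0, -0.0, -1.0]]
wrist_force: [0.6, 0.4, -1.9]
width: 32.5
grasp_force: 25.0
```

{"op": "send_rows", "data": {
  "deltas": [
    {"slide":[-0.015,0,0],"rot":[0,0,0]},
    {"slide":[-0.015,0,0],"rot":[0,0,0]},
    {"slide":[-0.01,0,0],"rot":[0,0,0]},
    {"slide":[0,0,0],"rot":[0,0,0]},
    {"slide":[0,0,0],"rot":[0,0,0]}
  ]
}}

```text
time_s: 7.53
eef_pos: [473.3, 323.5, 66.8]
ee_rot: [[-0.97, 0.241, -0.001], [0.241, 0.97, 0.0], [0.001, -0.0, -1.0]]
wrist_force: [-1.0, 0.3, -0.8]
width: 32.8
grasp_force: 25.0
```

{"op": "send_rows", "data": {
  "deltas": [
    {"slide":[-0.015,0,0],"rot":[0,0,0]},
    {"slide":[-0.01,0,0],"rot":[0,0,0]},
    {"slide":[0,0,0],"rot":[0,0,0]},
    {"slide":[0,0,0],"rot":[0,0,0]},
    {"slide":[0,0,0],"rot":[0,0,0]}
  ]
}}

```text
time_s: 7.95
eef_pos: [473.8, 323.3, 66.7]
ee_rot: [[-0.971, 0.241, -0.001], [0.241, 0.971, -0.0], [0.001, -0.0, -1.0]]
wrist_force: [-4.7, 1.5, -0.1]
width: 32.7
grasp_force: 25.0
```

The force rises (about 5 N) after roughly 16 mm of travel, so this is the buffer, with about 0.8 mm of compression. I'll ease off slightly and lift straight up.

{"op": "send_rows", "data": {
  "deltas": [
    {"slide":[0.015,0,0],"rot":[0,0,0]},
    {"slide":[0,0,-0.03],"rot":[0,0,0]},
    {"slide":[0,0,-0.05],"rot":[0,0,0]},
    {"slide":[0,0,-0.05],"rot":[0,0,0]},
    {"slide":[0,0,0],"rot":[0,0,0]}
  ]
}}

```text
time_s: 8.37
eef_pos: [473.7, 322.7, 72.2]
ee_rot: [[-0.97, 0.242, -0.001], [0.242, 0.97, -0.001], [0.001, -0.001, -1.0]]
wrist_force: [-4.7, 1.2, -2.4]
width: 32.5
grasp_force: 25.0
```

{"op": "send_rows", "data": {
  "deltas": [
    {"slide":[0,0,-0.1],"rot":[0,0,0]},
    {"slide":[0,0,-0.15],"rot":[0,0,0]},
    {"slide":[0,0,-0.25],"rot":[0,0,0]},
    {"slide":[0,0,-0.4],"rot":[0,0,0]},
    {"slide":[0,0,-0.5],"rot":[0,0,0]}
  ]
}}

```text
time_s: 8.78
eef_pos: [475.4, 322.6, 129.2]
ee_rot: [[-0.97, 0.242, 0.002], [0.242, 0.97, -0.0], [-0.002, 0.0, -1.0]]
wrist_force: [-1.4, 1.0, -0.8]
width: 32.8
grasp_force: 25.0
```

{"op": "send_rows", "data": {
  "deltas": [
    {"slide":[0,0,-0.5],"rot":[0,0,0]},
    {"slide":[0,0,-0.4],"rot":[0,0,0]},
    {"slide":[0,0,-0.2],"rot":[0,0,0]},
    {"slide":[0,0,0],"rot":[0,0,0]},
    {"slide":[0,0,0],"rot":[0,0,0]}
  ]
}}

```text
time_s: 9.2
eef_pos: [474.9, 323.1, 172.7]
ee_rot: [[-0.97, 0.242, 0.002], [0.242, 0.97, 0.001], [-0.002, 0.001, -1.0]]
wrist_force: [-0.5, -0.6, -1.7]
width: 32.4
grasp_force: 25.0
```

```bash
python3 - <<'E'
from h import *
c=camera("wrist");d=camera("scene")
cv2.imwrite("pics/w4.png",np.hstack([cv2.resize(c["image"],(400,300)),cv2.resize(d["image"][100:400,100:500],(400,300))]))
E
```

```text
(no output)
```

View pics/w4.png

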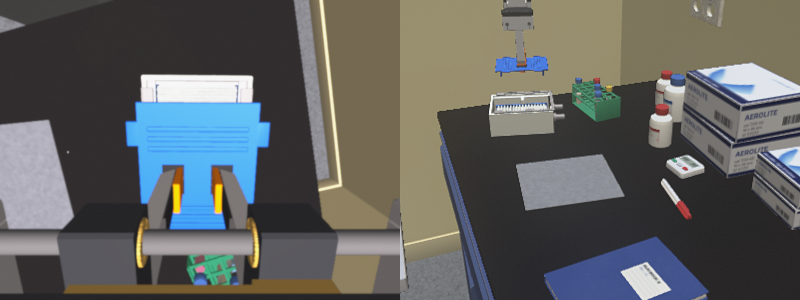

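The wrist and scene views show the cover hanging level in the gripper, tabs squeezed (wrist half, about (198,165)), with the housing open and nothing else moved. I'm carrying it to the mat.

{"op": "send_rows", "data": {
  "deltas": [
    {"slide":[-0.1,-0.37,0],"rot":[0,0,0]},
    {"slide":[-0.2,-0.74,0],"rot":[0,0,0]},
    {"slide":[-0.2,-0.74,0],"rot":[0,0,0]},
    {"slide":[-0.2,-0.74,0],"rot":[0,0,0]},
    {"slide":[-0.2,-0.74,0],"rot":[0,0,0]}
  ]
}}

```text
time_s: 9.72
eef_pos: [476.0, 182.3, 171.2]
ee_rot: [[-0.97, 0.242, -0.002], [0.242, 0.97, -0.002], [0.001, -0.002, -1.0]]
wrist_force: [0.8, 0.1, -0.7]
width: 32.6
grasp_force: 25.0
```

{"op": "send_rows", "data": {
  "deltas": [
    {"slide":[-0.2,-0.74,0],"rot":[0,0,0]},
    {"slide":[-0.2,-0.74,0],"rot":[0,0,0]},
    {"slide":[-0.2,-0.74,0],"rot":[0,0,0]},
    {"slide":[-0.2,-0.74,0],"rot":[0,0,0]},
    {"slide":[-0.2,-0.74,0],"rot":[0,0,0]}
  ]
}}

```text
time_s: 10.13
eef_pos: [478.6, 29.2, 171.4]
ee_rot: [[-0.97, 0.242, -0.002], [0.242, 0.97, -0.001], [0.002, -0.001, -1.0]]
wrist_force: [-0.1, 0.0, -2.0]
width: 32.7
grasp_force: 25.0
```

{"op": "send_rows", "data": {
  "deltas": [
    {"slide":[-0.1,-0.37,0],"rot":[0,0,0]},
    {"slide":[0,0,0],"rot":[0,0,-0.4]},
    {"slide":[0,0,0],"rot":[0,0,-0.45]},
    {"slide":[0,0,0],"rot":[0,0,-0.4]},
    {"slide":[0,0,0],"rot":[0,0,0]}
  ]
}}

```text
time_s: 10.55
eef_pos: [479.1, 15.2, 171.4]
ee_rot: [[-0.99, 0.144, -0.002], [0.144, 0.99, -0.001], [0.002, -0.001, -1.0]]
wrist_force: [-0.2, -0.3, -1.3]
width: 32.9
grasp_force: 25.0
```

{"op": "send_rows", "data": {
  "deltas": [
    {"slide":[0,0,0.2],"rot":[0,0,0]},
    {"slide":[0,0,0.5],"rot":[0,0,0]},
    {"slide":[0,0,0.5],"rot":[0,0,0]},
    {"slide":[0,0,0.3],"rot":[0,0,0]},
    {"slide":[0,0,0],"rot":[0,0,0]}
  ]
}}

```text
time_s: 10.97
eef_pos: [477.7, 16.2, 109.3]
ee_rot: [[-0.99, 0.144, -0.006], [0.144, 0.99, -0.001], [0.006, -0.002, -1.0]]
wrist_force: [-0.1, 0.5, -2.2]
width: 32.9
grasp_force: 25.0
```

```bash
python3 - <<'E'
from h import *
s=get_state();print({k:np.round(s[k],4).tolist() for k in("time_s","eef_pos","ee_rot")})
R=np.array(s["ee_rot"]);print(R.T@(np.array([482.5,15,31])-s["eef_pos"]))
c=camera("wrist");m=masks(c["image"])
for b in blobs(cv2.morphologyEx(m["blue"].astype(np.uint8),cv2.MORPH_CLOSE,np.ones((9,9),np.uint8)),2000):print(cv2.boundingRect(b),rect(c,b,s["eef_pos"][2]-6.5))
E
```

```text
{'time_s': 10.9667, 'eef_pos': [477.6803, 16.2145, 109.2539], 'ee_rot': [[-0.9896, 0.1439, -0.0059], [0.1439, 0.9896, -0.0007], [0.0058, -0.0016, -1.0]]}
[-5.39583614 -0.38387587 78.224797  ]
(202, 163, 230, 204) ((470.53045654296875, 18.06917953491211), (112.08529663085938, 109.2455825805664), 81.72938537597656)
```

{"op": "send_rows", "data": {
  "deltas": [
    {"slide":[-0.09,-0.02,0.2],"rot":[0,0,0]},
    {"slide":[0,0,0.5],"rot":[0,0,0]},
    {"slide":[0,0,0.5],"rot":[0,0,0]},
    {"slide":[0,0,0.4],"rot":[0,0,0]},
    {"slide":[0,0,0.1],"rot":[0,0,0]}
  ]
}}

```text
time_s: 11.43
eef_pos: [483.2, 15.1, 42.5]
ee_rot: [[-0.99, 0.144, -0.002], [0.144, 0.99, -0.0], [0.002, -0.001, -1.0]]
wrist_force: [-0.6, 0.4, -1.4]
width: 32.6
grasp_force: 25.0
```

{"op": "send_rows", "data": {
  "deltas": [
    {"slide":[0,0,0.05],"rot":[0,0,0]},
    {"slide":[0,0,0],"rot":[0,0,0]},
    {"slide":[0,0,0],"rot":[0,0,0]},
    {"slide":[0,0,0],"rot":[0,0,0]},
    {"slide":[0,0,0],"rot":[0,0,0]}
  ]
}}

```text
time_s: 11.85
eef_pos: [484.4, 15.4, 42.9]
ee_rot: [[-0.99, 0.143, 0.002], [0.143, 0.99, 0.0], [-0.002, 0.0, -1.0]]
wrist_force: [0.7, -0.1, -1.2]
width: 32.8
grasp_force: 25.0
```

{"op": "send_rows", "data": {
  "deltas": [
    {"slide":[0.04,0,0.1],"rot":[0,0,0]},
    {"slide":[0,0,0.1],"rot":[0,0,0]},
    {"slide":[0,0,0.08],"rot":[0,0,0]},
    {"slide":[0,0,0],"rot":[0,0,0]},
    {"slide":[0,0,0],"rot":[0,0,0]}
  ]
}}

```text
time_s: 12.27
eef_pos: [481.9, 15.6, 30.5]
ee_rot: [[-0.99, 0.143, -0.001], [0.143, 0.99, -0.0], [0.001, -0.0, -1.0]]
wrist_force: [-0.8, -0.6, -1.3]
width: 32.7
grasp_force: 25.0
```

{"op": "send_rows", "data": {
  "deltas": [
    {"slide":[0,0,0.02],"rot":[0,0,0]},
    {"slide":[0,0,0.02],"rot":[0,0,0]},
    {"slide":[0,0,0],"rot":[0,0,0]},
    {"slide":[0,0,0],"rot":[0,0,0]},
    {"slide":[0,0,0],"rot":[0,0,0]}
  ]
}}

```text
time_s: 12.68
eef_pos: [482.2, 15.6, 29.3]
ee_rot: [[-0.99, 0.143, 0.0], [0.143, 0.99, 0.0], [-0.0, 0.0, -1.0]]
wrist_force: [0.3, 0.3, -1.2]
width: 32.5
grasp_force: 25.0
```

{"op": "send_rows", "data": {
  "deltas": [
    {"slide":[0,0,0.015],"rot":[0,0,0]},
    {"slide":[0,0,0.01],"rot":[0,0,0]},
    {"slide":[0,0,0],"rot":[0,0,0]},
    {"slide":[0,0,0],"rot":[0,0,0]},
    {"slide":[0,0,0],"rot":[0,0,0]}
  ]
}}

```text
time_s: 13.1
eef_pos: [482.2, 15.6, 28.4]
ee_rot: [[-0.99, 0.143, 0.0], [0.143, 0.99, 0.0], [-0.0, 0.0, -1.0]]
wrist_force: [0.2, -0.0, 1.4]
width: 32.7
grasp_force: 25.0
```

The force has changed from -1.2 to +1.4 N, so the cover stands on the mat. Now I'll release it.

{"op": "send_rows", "data": {
  "deltas": [
    {"slide":[0,0,0],"rot":[0,0,0]},
    {"slide":[0,0,0],"rot":[0,0,0]},
    {"slide":[0,0,0],"rot":[0,0,0]},
    {"slide":[0,0,0],"rot":[0,0,0]},
    {"slide":[0,0,0],"rot":[0,0,0]}
  ],
  "gripper": 0.0
}}

```text
time_s: 13.52
eef_pos: [482.1, 15.6, 28.2]
ee_rot: [[-0.99, 0.143, -0.0], [0.143, 0.99, -0.0], [0.0, -0.0, -1.0]]
wrist_force: [0.0, 0.0, -1.0]
width: 47.0
grasp_force: 6.1
```

{"op": "send_rows", "data": {
  "deltas": [
    {"slide":[0,0,0],"rot":[0,0,0]},
    {"slide":[0,0,0],"rot":[0,0,0]},
    {"slide":[0,0,0],"rot":[0,0,0]},
    {"slide":[0,0,0],"rot":[0,0,0]},
    {"slide":[0,0,0],"rot":[0,0,0]}
  ],
  "gripper": 0.6
}}

```text
time_s: 13.93
eef_pos: [482.3, 15.6, 28.3]
ee_rot: [[-0.99, 0.143, 0.0], [0.143, 0.99, 0.0], [-0.0, 0.0, -1.0]]
wrist_force: [0.3, 0.5, 0.2]
width: 74.2
grasp_force: 0.0
```

{"op": "send_rows", "data": {
  "deltas": [
    {"slide":[0,0,-0.1],"rot":[0,0,0]},
    {"slide":[0,0,-0.3],"rot":[0,0,0]},
    {"slide":[0,0,-0.6],"rot":[0,0,0]},
    {"slide":[0,0,-0.8],"rot":[0,0,0]},
    {"slide":[0,0,-0.8],"rot":[0,0,0]}
  ]
}}

```text
time_s: 14.35
eef_pos: [481.3, 15.5, 133.2]
ee_rot: [[-0.99, 0.143, -0.002], [0.143, 0.99, -0.0], [0.002, -0.0, -1.0]]
wrist_force: [1.5, -0.9, -0.3]
width: 75.2
grasp_force: 0.0
```

{"op": "send_rows", "data": {
  "deltas": [
    {"slide":[0,0,-0.8],"rot":[0,0,0]},
    {"slide":[0,0,-0.5],"rot":[0,0,0]},
    {"slide":[0,0,-0.2],"rot":[0,0,0]},
    {"slide":[0,0,0],"rot":[0,0,0]},
    {"slide":[0,0,0],"rot":[0,0,0]}
  ]
}}

```text
time_s: 14.77
eef_pos: [481.7, 15.6, 191.8]
ee_rot: [[-0.99, 0.143, -0.001], [0.143, 0.99, -0.0], [0.001, -0.0, -1.0]]
wrist_force: [-0.6, 0.9, 0.3]
width: 75.4
grasp_force: 0.0
```

```bash
python3 - <<'E'
from h import *
c=camera("wrist");im=c["image"];d=camera("scene")
cv2.imwrite("pics/w5.png",np.hstack([cv2.resize(im,(400,300)),cv2.resize(d["image"][100:400,100:500],(400,300))]))
H,S,V=cv2.split(cv2.cvtColor(im,cv2.COLOR_BGR2HSV))
b=cv2.morphologyEx(masks(im)["blue"].astype(np.uint8),cv2.MORPH_CLOSE,np.ones((9,9),np.uint8))
for q in blobs(b,2000):print("plate",cv2.boundingRect(q),rect(c,q,22))
m=(H>9)&(H<32)&(S>150)&(V>180);m[340:]=0
for q in blobs(m,20):print("tab",cv2.boundingRect(q),rect(c,q,58))
E
```

```text
plate (255, 152, 123, 133) ((483.3819274902344, 16.029464721679688), (111.70254516601562, 124.77796173095703), 81.17058563232422)
plate (0, 139, 76, 200) ((464.5772705078125, -279.0809020996094), (184.11973571777344, 73.89366912841797), 3.8941643238067627)
tab (340, 216, 6, 26) ((485.1792297363281, 38.24055099487305), (4.203915119171143, 21.537734985351562), 82.8679428100586)
tab (287, 215, 6, 26) ((477.98760986328125, -5.5755720138549805), (4.176340103149414, 21.51138687133789), 80.66680145263672)
```

View pics/w5.png

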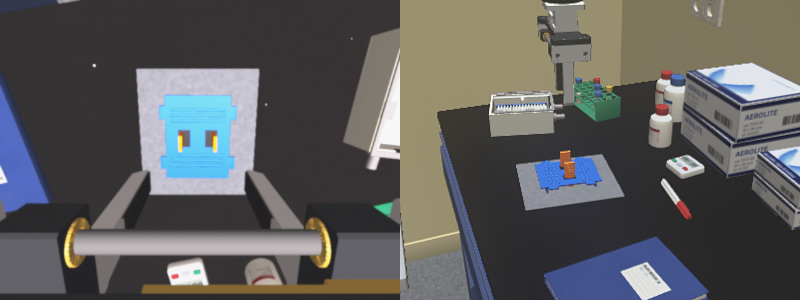

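Both halves show the cover lying flat with its tabs up in the middle of the mat, about 1 mm off centre ((198,135) px in the wrist half). The gripper is clear and everything else is where it was.

```bash
python3 -c "
from workcell import *
print(hand_in())"
```

```text
the job is handed in; nothing more can be done
None
```

The job is handed in: the cover was unlatched, slid about 16 mm to the buffer (about 5 N) and lifted off, and it now lies tabs up within about 1 mm of the mat's centre; the last pictures show nothing else moved, at about 15 s.

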